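# Clear the chocolate slab

### The job

Clear the marble slab. First lift off the blue cup that stands on it and nest it gently in the matching blue cup on the table; then take the orange-handled scraper, wipe all four chocolate offcuts off the slab into the steel tray beside it, and stand the scraper back upright on its wooden board. Only the scraper may push the offcuts: keep fingers and arm off them, and leave the lidded pot, the moulds and the jar where they are.

Things in the scene. Friction and masses are not known exactly. Their poses are not given: they have to be found in the camera images.
- slab: Fixed white marble slab on feet, 220 mm (its x) by 250 mm (its y); origin under its centre at table height, its top face at z = 50 mm. Wooden rails along its two x sides (13 mm wide, inner faces at x = +-97 mm, tops at z = 62 mm) keep offcuts from leaving there; its two y ends are open. The tray adjoins one y end, the board the other.
- tray: Fixed open steel tray, 220 mm (x) by 130 mm (y) by 40 mm high, walls and floor 4 mm; origin at the centre of its underside. Stands lengthwise along one y end of the slab, 2 mm away, with its rim 10 mm below the slab's top; may be at either end.
- board: Fixed dark wooden board, 220 mm (x) by 130 mm (y) by 20 mm high, origin at the centre of its underside; along the other y end of the slab. The scraper stands on it.
- scraper: Loose scraper block, 0.2 kg: white foot 120 mm (x) by 30 mm (y) by 30 mm high, on it an orange grip 80 mm (x) by 22 mm (y), from z = 30 to z = 87 mm. Origin at the centre of the underside; z up. Grip it across y.
- cup: Loose blue tapered cup standing on the slab, 80 mm high, outer diameter 40 mm at the foot and 66 mm at the rim, wall 3 mm, inner floor 34 mm up (thick foot); origin at the centre of its underside, z up. Nested it sits 34 mm higher than the cup it stands in.
- stand_cup: Identical loose blue cup standing on the table to one side; origin at the centre of its underside. The other cup goes into it.
- chip0: Loose flat chocolate offcut, about 58 by 26 mm, 8 mm thick, 14 g, brown, lying on the slab; origin at the centre of its underside.
- chip1: Loose flat chocolate offcut, about 44 by 42 mm, 8 mm thick, 14 g, brown, lying on the slab; origin at the centre of its underside.
- chip2: Loose flat chocolate offcut, about 52 by 33 mm, 8 mm thick, 14 g, brown, lying on the slab; origin at the centre of its underside.
- chip3: Loose flat chocolate offcut, about 50 by 34 mm, 8 mm thick, 14 g, brown, lying on the slab; origin at the centre of its underside.
- pot: Bystander: white lidded pot, diameter 76 mm, 90 mm high, on the other side of the table from stand_cup; origin at the centre of its underside.
- moulds: Bystander: pale blue sheet with two egg-shaped domes, 110 by 200 mm, 32 mm high, beyond the slab; origin at the centre of its underside.
- jar: Bystander: amber jar with white cap, diameter 72 mm, 110 mm high, beyond the slab; origin at the centre of its underside.

How it is judged (in metres and radians):
On the way, in this order (a step that is already met when the one before it is completed fails the run):
1. the cup from the slab is nested upright in the other cup (horizontal distance between cup and stand_cup below 0.008 m and z of cup in the frame of stand_cup between 0.025 and 0.042 m and angle between cup's own z axis and vertical below 0.12 rad and angle between stand_cup's own z axis and vertical below 0.1 rad and height (world z) of stand_cup below 0.006 m and linear speed of cup below 0.05 m/s), for 0.2 s.
2. all four offcuts lie in the tray (x of chip0 in the frame of tray between -0.112 and 0.112 m and y of chip0 in the frame of tray between -0.067 and 0.067 m and z of chip0 in the frame of tray between -0.005 and 0.045 m and x of chip1 in the frame of tray between -0.112 and 0.112 m and y of chip1 in the frame of tray between -0.067 and 0.067 m and z of chip1 in the frame of tray between -0.005 and 0.045 m and x of chip2 in the frame of tray between -0.112 and 0.112 m and y of chip2 in the frame of tray between -0.067 and 0.067 m and z of chip2 in the frame of tray between -0.005 and 0.045 m and x of chip3 in the frame of tray between -0.112 and 0.112 m and y of chip3 in the frame of tray between -0.067 and 0.067 m and z of chip3 in the frame of tray between -0.005 and 0.045 m), for 0.2 s.
At the end, for the whole second after the job is handed in: Cup upright in stand_cup (axes within 8 mm, foot 25 to 42 mm above its foot), stand_cup on the table; four offcut centres within the tray, under 45 mm above its underside; scraper upright on the board (centre within 90 by 60 mm of its centre, sole within 7 mm of its top); all at rest (all of step 1 and all of step 2 and x of scraper in the frame of board between -0.09 and 0.09 m and y of scraper in the frame of board between -0.06 and 0.06 m and z of scraper in the frame of board between 0.014 and 0.027 m and angle between scraper's own z axis and vertical below 0.1 rad and linear speed of each of chip0, chip1, chip2, chip3, scraper below 0.05 m/s); the robot touches nothing.
It fails at once if the robot's fingers or arm touch an offcut (contact force between any of the fingers, the arm and chip0 above 0.3 N or contact force between any of the fingers, the arm and chip1 above 0.3 N or contact force between any of the fingers, the arm and chip2 above 0.3 N or contact force between any of the fingers, the arm and chip3 above 0.3 N).
It fails at once if an offcut is pushed with the cup by more than a touch, instead of the scraper (contact force between cup and chip0 above 3 N or contact force between cup and chip1 above 3 N or contact force between cup and chip2 above 3 N or contact force between cup and chip3 above 3 N).
It fails at once if the cups are slammed or jammed together (over 40 N) (contact force between cup and stand_cup above 40 N).
It fails at once if the pot, the moulds or the jar is moved by more than 20 mm or tipped (distance of any of pot, moulds, jar from where it was at the start of the episode above 0.02 m or angle between any of pot, moulds, jar's own z axis and vertical above 0.3 rad).
It also fails if it takes over 72 s, if anything falls off the work surface, if the arm or the gripper's body presses on something with over 40 N, if the wrist force passes 120 N, or if a joint passes its speed limit or range.

### The arm

A 6-joint arm with a two-finger parallel gripper is mounted at the origin on the work surface. World frame = base frame: x ahead of the robot, y to its left, z up, the work surface at z = 0. Lengths are in m, angles in degrees, forces in N, time in s.
With the tool pointing down it reaches from about 0.4 to 0.825 m from the base axis. Payload 7 kg.
Tool frame: the origin (TCP) lies midway between the tips of the shut fingers; the grasp point (between the pads) lies 19 mm behind it (r.grip_depth is the distance from the TCP to the grasp point, in m); z points along the fingers, y is the line along which they close (so a half turn about z gives the same grasp; the last joint's range is limited). The gripper opens to 88 mm and grips with 3 to 60 N. Pads are 19 mm wide; open, the fingers measure 130 mm over their backs; the gripper's body (78 mm by 193 mm) begins 47 mm behind the grasp point.
Start: joints at [93.054, 20.546, 0.682, 0, -70.136, -16.507], TCP at [0.157, 0.656, 0.227] pointing down, gripper open.
Joint ranges: [-176.03, 176.03], [-82.01, 121.73], [-58.28, 71.71], [-173.87, 95.51], [-174.79, -0.11], [-173.66, 173.66]. Speed limits (degrees/s): [136.94, 136.94, 172.46, 180, 180, 180].

### API

Orientations are given as [roll, pitch, yaw] about the fixed x, y, z axes, in that order (R = Rz(yaw) Ry(pitch) Rx(roll)).
In Python, from plant import r, capture, close_job, search_frame, outline_of gives the robot as it stands.
- The arm moves only by the shell command python3 -m creep 'ROWS' [FORCE]. ROWS is JSON, a list of rows, each a list of 7 numbers: the finger opening in mm, from 0 to 87.6, then the shift along the world's x, y, z in units of 25 mm (1.0 is 25 mm), then the turn, a rotation vector about the world's x, y, z in degrees. In form: [[hand, x, y, z, ax, ay, az], ...]. A call has 1 to 8 rows; each row shifts and turns the commanded pose from where the row before left it; what a row does not reach is not made up. A row lasts 1/12 s, in which the tool goes at most 41.7 mm and 7.16 degrees, less where a joint would pass 70% of its speed; a pose out of reach is approached as far as the arm can. A call is refused whole if a number of a shift passes 1 or a number of a turn 7.16, either way. A call with a gripper value outside its range is refused whole. The fingers move at their own pace and stop on an object; FORCE is the grip in N (left out, the last holds). Time passes only in rows, so rows that do not move let the fingers close. It gives the time, the measured TCP pose, the force, the opening and the grip force at its end, in the units of the state.
- r.get_state(): the state, without advancing time (a new reading comes with each control period).
- capture(name): name is "scene" or "top" or "wrist"; returns a dict with "frame" (480x640x3 uint8, red, green, blue), "K" (3x3 intrinsics, pixels), "k1" (the pictures are not rectified: a ray, as slopes to the right and down, at radius r is drawn at 1 + k1 r^2 times it, then the intrinsics apply), "origin" and "rotation" of the camera in the world. Camera axes: x right, y down, z forward; pixel columns grow to the right and rows downward; lengths in m; the calibration is good to about 2 mm. A picture is of the moment at which its call begins. There is no depth.
- close_job(): hands the job in; it is judged then, once.
Trained networks look in a picture, given as the dict that the camera call returned (one of the last four; its "shot" number tells which), for a name from the list of things; names that differ only in an ending like _2 or _b are one class to them, and where a whole thing is asked for, a point or a joint stands for the part that bears it (a point fixed in the world has none). Each returns a list of dicts, best first, with "conf" (0 to 1); they miss things now and then, are a little off and sometimes report something else, mostly with a low value. They report only what shows in the picture. A call takes as long as a camera call.
- search_frame(picture, target): "bbox" ([left, top, right, bottom] in pixels, round what is visible of it).
- outline_of(picture, target): "region" (480x640 bool, what is visible of it) and "bbox" ([left, top, right, bottom] in pixels, round what is visible of it).
The state is a dict: "time_s": time; "joints": joint angles; "qd": joint speeds; "joint_torque": joint torques, N m; "tcp_pos": TCP position; "eef_rot": TCP orientation; "contact_force": force on the tool from outside, world axes, zero at the start; "moment": the same for the moment, N m; "gripper_width": finger opening in m; "gripper_force": force on a finger pad.
Only numpy, scipy, OpenCV 4.12 (cv2) and the standard library are available. Lean on these libraries where they do the work, as an engineer would, in place of code of your own. Each camera call takes 0.05 s, during which the arm holds its last target. There are 200 camera calls.

## Working session

There is one attempt and no reset: what is moved stays moved. The work goes in short steps, Python scripts to look and compute and a shell command to move; the robot and the scene stay as the last step left them, time stands still between calls to the robot, and variables do not carry over. Pictures are saved under pics/ and viewed, at most 13 in all, crops included, and the job is handed in when it is done.

```bash
ls; mkdir -p pics
cat > h.py <<'E'
import numpy as np, cv2
from plant import r, capture, close_job, search_frame, outline_of
def pix2w(c,uv,z):
    K=np.array(c["K"]);R=np.array(c["rotation"]);o=np.array(c["origin"])
    d=np.array([(uv[0]-K[0,2])/K[0,0],(uv[1]-K[1,2])/K[1,1]]);s=d.copy()
    for _ in range(20): s=d/(1+c["k1"]*(s@s))
    w=R@np.array([s[0],s[1],1]); return o+w*(z-o[2])/w[2]
def w2pix(c,p):
    K=np.array(c["K"]);q=np.array(c["rotation"]).T@(np.array(p)-np.array(c["origin"]))
    s=q[:2]/q[2]; s=s*(1+c["k1"]*(s@s)); return np.array([K[0,0]*s[0]+K[0,2],K[1,1]*s[1]+K[1,2]])
def save(c,n): cv2.imwrite(f"pics/{n}.png",c["frame"][:,:,::-1])
E
python3 - <<'E'
from h import *
for n in ("top","scene"):
    c=capture(n); save(c,n+"0")
    print(n,np.round(c["origin"],3),np.round(c["rotation"],3).tolist(),np.array(c["K"]).tolist(),c["k1"])
    for t in "slab tray board scraper cup chip0 chip1 chip2 chip3 pot moulds jar".split():
        print(t,[(np.round(x["bbox"]).tolist(),round(x["conf"],2)) for x in search_frame(c,t)][:4])
print({k:np.round(v,3).tolist() for k,v in r.get_state().items()})
E
```

```text
pics
top [0.451 0.011 1.252] [-171.08, -0.212, -90.343] [[570.5916534601845, 0.0, 322.1820955868087], [0.0, 570.5916534601845, 235.11843725413024], [0.0, 0.0, 1.0]] -0.07552246407696367
slab [([282.0, 234.0, 406.0, 340.0], 0.75), ([370.0, 306.0, 393.0, 325.0], 0.51)]
tray [([216.0, 232.0, 283.0, 338.0], 0.95)]
board [([398.0, 238.0, 461.0, 344.0], 0.89)]
scraper [([425.0, 276.0, 450.0, 334.0], 0.79)]
cup [([295.0, 230.0, 326.0, 264.0], 0.87)]
chip0 [([325.0, 282.0, 352.0, 299.0], 0.88), ([367.0, 255.0, 392.0, 268.0], 0.86), ([294.0, 303.0, 316.0, 319.0], 0.56)]
chip1 [([325.0, 282.0, 352.0, 299.0], 0.88), ([367.0, 255.0, 392.0, 268.0], 0.86), ([294.0, 303.0, 316.0, 319.0], 0.56)]
chip2 [([325.0, 282.0, 352.0, 299.0], 0.88), ([367.0, 255.0, 392.0, 268.0], 0.86), ([294.0, 303.0, 316.0, 319.0], 0.56)]
chip3 [([325.0, 282.0, 352.0, 299.0], 0.88), ([367.0, 255.0, 392.0, 268.0], 0.86), ([294.0, 303.0, 316.0, 319.0], 0.56)]
pot [([500.0, 269.0, 544.0, 302.0], 0.84)]
moulds [([294.0, 145.0, 386.0, 201.0], 0.66)]
jar [([156.0, 177.0, 194.0, 219.0], 0.82)]
scene [1.235 0.673 1.449] [-147.094, 
[... 896 characters left out ...]
, 195.0, 329.0, 212.0], 0.74), ([376.0, 213.0, 396.0, 222.0], 0.71), ([346.0, 201.0, 367.0, 219.0], 0.69), ([341.0, 178.0, 355.0, 190.0], 0.46)]
pot [([256.0, 128.0, 278.0, 157.0], 0.89)]
moulds [([243.0, 245.0, 321.0, 311.0], 0.96)]
jar [([381.0, 319.0, 410.0, 364.0], 0.76), ([482.0, 289.0, 508.0, 322.0], 0.36)]
{'time_s': 1.3, 'joints': [93.055, 20.546, 0.684, 0.003, -70.137, -16.507], 'qd': [0.091, 0.043, -0.031, -0.092, -0.038, 0.039], 'joint_torque': [0.0, -58.237, 29.329, 7.002, 0.013, -0.0], 'tcp_pos': [0.157, 0.656, 0.227], 'eef_rot': [-179.999, -0.002, -13.452], 'contact_force': [-0.771, 0.215, -0.188], 'moment': [-0.028, -0.004, 0.044], 'gripper_force': 0.0, 'gripper_width': 0.088}
```

```bash
sed -i 's/^def pix2w/from scipy.spatial.transform import Rotation as Ro\ndef RM(c): return Ro.from_euler("xyz",c["rotation"],degrees=True).as_matrix()\ndef pix2w/; s/np.array(c\["rotation"\])/RM(c)/g' h.py
python3 - <<'E'
import cv2
a=cv2.imread("pics/top0.png")
cv2.imwrite("pics/top0c.png",cv2.resize(a[120:370,100:580],(800,417),interpolation=cv2.INTER_CUBIC))
E
```

```text
(no output)
```

View pics/top0c.png

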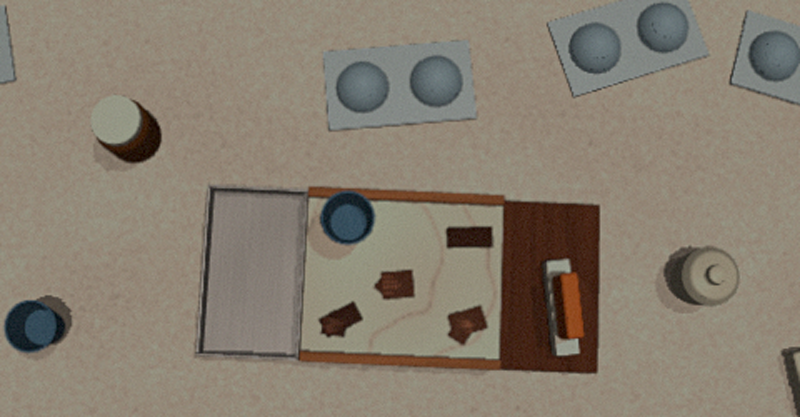

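View pics/scene0.png

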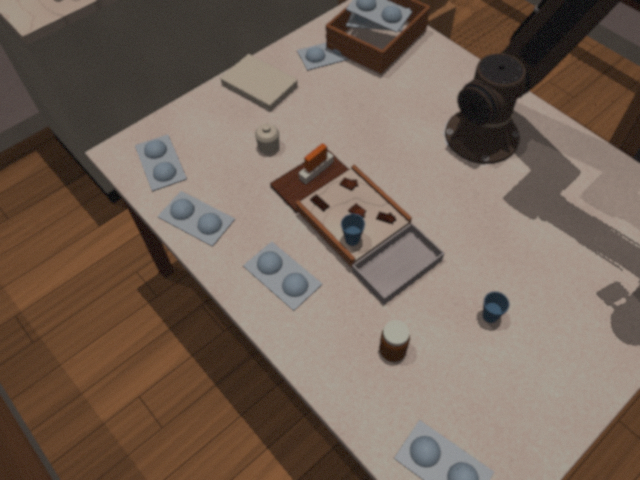

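```bash
cat > m.py <<'E'
from h import *
P=lambda x:np.round(x,4).tolist()
c=capture("top")
for t,z in (("cup",.13),("stand_cup",.08),("scraper",.087),("pot",.09)):
    for d in outline_of(c,t)[:3]:
        m=d["region"].astype(np.uint8);cs,_=cv2.findContours(m,0,1);k=max(cs,key=cv2.contourArea)
        print(t,round(d["conf"],2),d["bbox"],"bbox ctr",P(pix2w(c,[(d["bbox"][0]+d["bbox"][2])/2,(d["bbox"][1]+d["bbox"][3])/2],z)),P(pix2w(c,cv2.minEnclosingCircle(k)[0],z)), cv2.minEnclosingCircle(k)[1])
hsv=cv2.cvtColor(c["frame"],cv2.COLOR_RGB2HSV)
o=((hsv[...,0]<14)&(hsv[...,1]>190)&(hsv[...,2]>150)).astype(np.uint8);o[:, :400]=0;o[:,480:]=0
k=max(cv2.findContours(o,0,1)[0],key=cv2.contourArea);b=cv2.minAreaRect(k);print("orange",b,[P(pix2w(c,q,.087)) for q in cv2.boxPoints(b)])
s=1/1.6667
for n,u,v,z in [("slabNtray",307,190,.062),("slab far board",504,198,.062),("near tray",301,358,.062),("near board",500,366,.062),("tray far out",211,187,.04),("tray near out",197,354,.04),("board far",599,206,.02),("board near",597,372,.02),("chipA",469,237,.058),("chipB",395,285,.058),("chipC",340,320,.058),("chipD",467,324,.058),("jar",118,115,.11),("foot1",546,262,.03),("foot2",558,356,.03),("foot3",577,354,.03)]:
    print(n,P(pix2w(c,[100+u*s,120+v*s],z)))
E
python3 m.py
```

```text
cup 0.77 [294.4, 231.4, 321.2, 266.0] bbox ctr [0.5997, 0.0345, 0.13] [0.5961, 0.0323, 0.13] 16.047470092773438
stand_cup 0.73 [102.2, 300.4, 140.5, 331.8] bbox ctr [0.4685, 0.4191, 0.08] [0.4687, 0.4213, 0.08] 17.78434181213379
scraper 0.84 [421.9, 276.9, 451.8, 333.9] bbox ctr [0.4873, -0.2273, 0.087] [0.4912, -0.2267, 0.087] 29.094772338867188
scraper 0.57 [214.9, 233.0, 285.3, 337.6] bbox ctr [0.5306, 0.1534, 0.087] [0.5353, 0.1526, 0.087] 58.798484802246094
pot 0.61 [500.9, 270.8, 542.8, 302.0] bbox ctr [0.5241, -0.4044, 0.09] [0.526, -0.406, 0.09] 20.579334259033203
orange ((444.0, 314.0), (0.0, 0.0), 0.0) [[0.4697, -0.2414, 0.087], [0.4697, -0.2414, 0.087], [0.4697, -0.2414, 0.087], [0.4697, -0.2414, 0.087]]
slabNtray [0.6403, 0.0857, 0.062]
slab far board [0.6287, -0.1641, 0.062]
near tray [0.4301, 0.0924, 0.062]
near board [0.4186, -0.1537, 0.062]
tray far out [0.6484, 0.2114, 0.04]
tray near out [0.435, 0.2253, 0.04]
board far [0.6237, -0.2955, 0.02]
board near [0.4084, -0.2844, 0.02]
chipA [0.5797, -0.1189, 0.058]
chipB [0.5198, -0.0248, 0.058]
chipC [0.4766, 0.0442, 0.058]
chipD [0.4706, -0.1142, 0.058]
jar [0.728, 0.3174, 0.11]
foot1 [0.5497, -0.221, 0.03]
foot2 [0.4295, -0.2326, 0.03]
foot3 [0.4318, -0.2571, 0.03]
```

```bash
python3 -m creep '[[87.6,0.7,-1,0,0,0,1.7],[87.6,0.7,-1,0,0,0,1.7],[87.6,0.7,-1,0,0,0,1.7],[87.6,0.7,-1,0,0,0,1.7],[87.6,0.7,-1,0,0,0,1.7],[87.6,0.7,-1,0,0,0,1.7],[87.6,0.7,-1,0,0,0,1.7],[87.6,0.7,-1,0,0,0,1.55]]' 20
cat > m2.py <<'E'
from h import *
import sys
P=lambda x:np.round(x,4).tolist()
c=capture("wrist"); save(c,sys.argv[1]); s=r.get_state(); print(s["time_s"],P(s["tcp_pos"]),P(s["eef_rot"]),P(c["origin"]),P(c["rotation"]))
for a in sys.argv[2:]:
    t,z=a.split(":");z=float(z)
    for d in outline_of(c,t)[:2]:
        m=d["region"].astype(np.uint8);k=max(cv2.findContours(m,0,1)[0],key=cv2.contourArea)
        w=np.array([pix2w(c,q,z)[:2] for q in k[:,0].astype(float)],np.float32)*1000
        print(t,round(d["conf"],2),np.round(d["bbox"]),"circ mm",cv2.minEnclosingCircle(w),"rect",cv2.minAreaRect(w))
E
python3 m2.py w0 stand_cup:.08
```

```text
time_s: 2.22
tcp_pos: [0.2977, 0.4552, 0.2268]
eef_rot: [-180.0, -0.0, 0.1]
contact_force: [1.6, -0.2, 1.3]
gripper_width: 0.0877
gripper_force: 0.0
2.2667 [0.2993, 0.4514, 0.227] [179.9541, 0.0047, 0.123] [0.3751, 0.4549, 0.385] [163.5547, 0.0322, -89.9141]
stand_cup 0.65 [308.   0. 394.  52.] circ mm ((468.2668151855469, 427.2542419433594), 32.72941970825195) rect ((456.0594787597656, 427.0945739746094), (37.2266845703125, 64.47978210449219), 0.2863347828388214)
```

```bash
python3 -m creep '[[87.6,0.7,-1,0,0,0,0],[87.6,0.7,-1,0,0,0,0],[87.6,0.7,-1,0,0,0,0],[87.6,0.7,-1,0,0,0,0],[87.6,0.7,-1,0,0,0,0],[87.6,0.7,-1,0,0,0,0],[87.6,0.7,-1,0,0,0,0],[87.6,0.7,-1,0,0,0,0]]'; python3 -m creep '[[87.6,0.7,-1,0,0,0,0],[87.6,0.7,-1,0,0,0,0],[87.6,0.7,-1,0,0,0,0],[87.6,0.7,-1,0,0,0,0],[87.6,0.4,-1,0,0,0,0],[87.6,0,0,0,0,0,0]]'; python3 m2.py w1 cup:.13 scraper:.087
```

```text
time_s: 2.98
tcp_pos: [0.4377, 0.2556, 0.2269]
eef_rot: [-180.0, -0.0, 0.0]
contact_force: [0.9, 0.2, -0.2]
gripper_width: 0.0878
gripper_force: 0.0
time_s: 3.48
tcp_pos: [0.5183, 0.1286, 0.2264]
eef_rot: [180.0, 0.0, -0.2]
contact_force: [0.3, -0.3, 0.0]
gripper_width: 0.0875
gripper_force: 0.0
3.5333 [0.5178, 0.1299, 0.2264] [179.9826, 0.0155, -0.1899] [0.5958, 0.1281, 0.3845] [163.5288, -0.0426, -90.1805]
cup 0.74 [399.  80. 497. 181.] circ mm ((598.7711181640625, 35.60761642456055), 34.97749710083008) rect ((598.373291015625, 33.46533966064453), (64.8276596069336, 64.8454818725586), 42.00813293457031)
scraper 0.62 [626. 194. 640. 280.] circ mm ((507.09979248046875, -166.44232177734375), 44.04072952270508) rect ((505.384521484375, -159.98342895507812), (88.08126068115234, 13.365540504455566), 14.872082710266113)
```

View pics/w1.png

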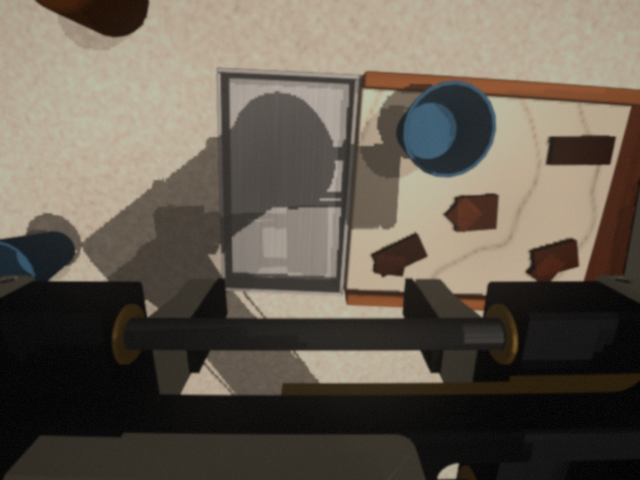

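View pics/w0.png

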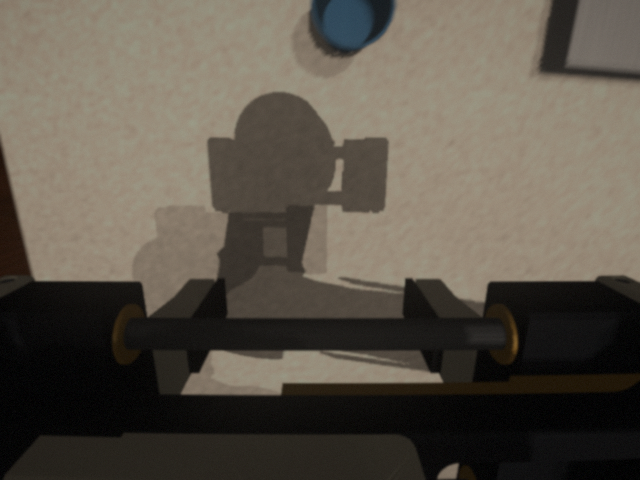

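```bash
python3 -m creep '[[87.6,0.81,-0.97,0,0,0,0],[87.6,0.81,-0.97,0,0,0,0],[87.6,0.81,-0.97,0,0,0,0],[87.6,0.81,-0.97,0,0,0,0],[87.6,0,0,-1,0,0,0],[87.6,0,0,-1,0,0,0],[87.6,0,0,-1,0,0,0],[87.6,0,0,-1,0,0,0]]'; python3 -m creep '[[87.6,0,0,-0.8,0,0,0],[87.6,0,0,-0.25,0,0,0],[40,0,0,0,0,0,0],[40,0,0,0,0,0,0],[40,0,0,0,0,0,0],[40,0,0,0,0,0,0],[40,0,0,0,0,0,0]]' 15
```

```text
time_s: 4.3
tcp_pos: [0.5981, 0.0357, 0.1257]
eef_rot: [-180.0, -0.0, 0.1]
contact_force: [0.8, -0.0, -0.4]
gripper_width: 0.0874
gripper_force: 0.0
time_s: 4.88
tcp_pos: [0.5989, 0.0348, 0.1019]
eef_rot: [-180.0, -0.1, 0.0]
contact_force: [-0.4, -1.2, 4.2]
gripper_width: 0.0643
gripper_force: 15.0
```

```bash
python3 -m creep '[[40,0,0,0.4,0,0,0],[40,0,0,0.9,0,0,0],[40,0,0,1,0,0,0],[40,0,0,1,0,0,0],[40,-0.25,0.5,0,0,0,0],[40,-0.5,1,0,0,0,0],[40,-0.5,1,0,0,0,0],[40,-0.55,1,0,0,0,0]]'; python3 -m creep '[[40,-0.55,1,0,0,0,0],[40,-0.55,1,0,0,0,0],[40,-0.55,1,0,0,0,0],[40,-0.55,1,0,0,0,0],[40,-0.55,1,0,0,0,0],[40,-0.55,1,0,0,0,0],[40,-0.55,1,0,0,0,0],[40,-0.55,1,0,0,0,0]]';  python3 -m creep '[[40,-0.55,1,0,0,0,0],[40,-0.55,1,0,0,0,0],[40,-0.55,1,0,0,0,0],[40,-0.2,0.9,0,0,0,0],[40,0,0.05,0,0,0,0],[40,0,0,0,0,0,0]]'; python3 m2.py w2 stand_cup:.08 cup:.1
```

```text
time_s: 5.55
tcp_pos: [0.5524, 0.1226, 0.1835]
eef_rot: [-180.0, -0.0, -0.1]
contact_force: [1.7, 0.0, -0.1]
gripper_width: 0.064
gripper_force: 15.0
time_s: 6.22
tcp_pos: [0.4419, 0.3231, 0.1835]
eef_rot: [-180.0, -0.0, -0.0]
contact_force: [1.0, 0.4, -0.6]
gripper_width: 0.0644
gripper_force: 15.0
time_s: 6.72
tcp_pos: [0.396, 0.4218, 0.183]
eef_rot: [-180.0, 0.0, 0.1]
contact_force: [0.3, -0.5, -1.1]
gripper_width: 0.0642
gripper_force: 15.0
6.7667 [0.3963, 0.4208, 0.1829] [179.9854, 0.0175, 0.0481] [0.4735, 0.4215, 0.3412] [163.5381, 0.0109, -89.9124]
stand_cup 0.93 [265.  88. 352. 180.] circ mm ((471.8061218261719, 427.2859191894531), 32.886505126953125) rect ((471.7812805175781, 427.3427734375), (64.3082504272461, 64.14347839355469), 0.05490729957818985)
cup 0.97 [238. 232. 394. 384.] circ mm ((346.8066711425781, 421.4668884277344), 59.348262786865234) rect ((371.97698974609375, 421.46026611328125), (67.98030853271484, 117.73062133789062), 0.10675752907991409)
cup 0.71 [262.  89. 354. 180.] circ mm ((472.0286560058594, 426.9132080078125), 30.39112663269043) rect ((471.91033935546875, 426.9148864746094), (59.383949279785156, 59.19460678100586), 0.054980356246232986)
```

View pics/w2.png

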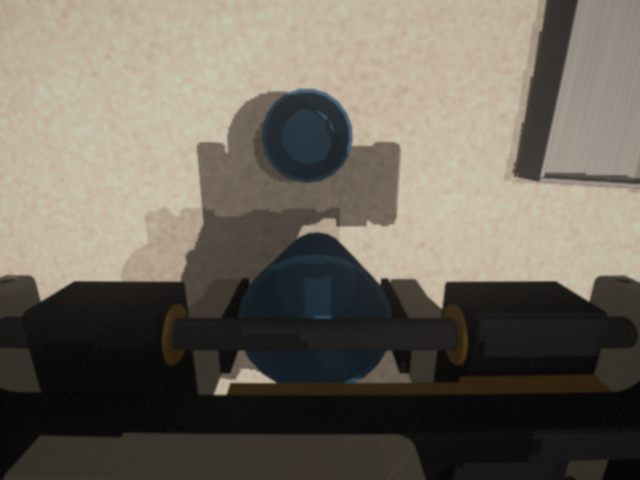

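```bash
python3 -m creep '[[40,0.6,0.05,0,0,0,0],[40,0.9,0.08,0,0,0,0],[40,0.9,0.08,0,0,0,0],[40,0.53,0.02,0,0,0,0],[40,0,0,0,0,0,0],[40,0,0,-0.6,0,0,0],[40,0,0,-0.9,0,0,0],[40,0,0,-0.5,0,0,0]]'; python3 -m creep '[[40,0,0,-0.4,0,0,0],[40,0,0,-0.4,0,0,0],[40,0,0,-0.3,0,0,0],[40,0,0,-0.2,0,0,0],[40,0,0,-0.2,0,0,0],[40,0,0,-0.1,0,0,0],[40,0,0,0,0,0,0]]'
```

```text
time_s: 7.53
tcp_pos: [0.4696, 0.425, 0.131]
eef_rot: [179.9, 0.1, -0.1]
contact_force: [-1.2, -0.9, -2.3]
gripper_width: 0.0645
gripper_force: 15.0
time_s: 8.12
tcp_pos: [0.47, 0.4265, 0.0926]
eef_rot: [180.0, 0.0, 0.0]
contact_force: [0.8, 0.2, -1.5]
gripper_width: 0.0638
gripper_force: 15.0
```

```bash
python3 -m creep '[[40,0,0,-0.1,0,0,0],[40,0,0,-0.1,0,0,0],[40,0,0,-0.06,0,0,0],[40,0,0,0,0,0,0]]';python3 -m creep '[[40,0,0,-0.04,0,0,0],[40,0,0,0,0,0,0],[40,0,0,-0.04,0,0,0],[40,0,0,0,0,0,0]]'
```

```text
time_s: 8.45
tcp_pos: [0.4702, 0.4267, 0.0864]
eef_rot: [-180.0, -0.0, 0.0]
contact_force: [0.8, 0.3, -1.1]
gripper_width: 0.0639
gripper_force: 15.0
time_s: 8.78
tcp_pos: [0.4711, 0.4271, 0.0858]
eef_rot: [-179.9, -0.1, 0.0]
contact_force: [1.9, -1.2, 8.4]
gripper_width: 0.0642
gripper_force: 15.0
```

```bash
python3 -m creep '[[87.6,0,0,0,0,0,0],[87.6,0,0,0,0,0,0],[87.6,0,0,0,0,0,0],[87.6,0,0,0.5,0,0,0],[87.6,0,0,1,0,0,0],[87.6,0,0,1,0,0,0],[87.6,0,0,1,0,0,0],[87.6,-0.5,0,1,0,0,0]]';python3 -m creep '[[87.6,-1,0,0.7,0,0,0],[87.6,-1,-0.2,0,0,0,0],[87.6,-0.8,-0.2,0,0,0,0],[87.6,0,0,0,0,0,0]]'; python3 m2.py w3 stand_cup:.114
```

```text
time_s: 9.45
tcp_pos: [0.4583, 0.4261, 0.1972]
eef_rot: [179.9, 0.0, -0.1]
contact_force: [0.9, 1.0, 0.7]
gripper_width: 0.0874
gripper_force: 0.0
time_s: 9.78
tcp_pos: [0.3846, 0.4154, 0.2148]
eef_rot: [-180.0, 0.1, 0.1]
contact_force: [0.0, -1.3, -0.7]
gripper_width: 0.0875
gripper_force: 0.0
9.8333 [0.3859, 0.4161, 0.2148] [-179.9636, 0.0169, 0.0889] [0.4622, 0.415, 0.3729] [163.4863, 0.0449, -89.9533]
```

View pics/w3.png

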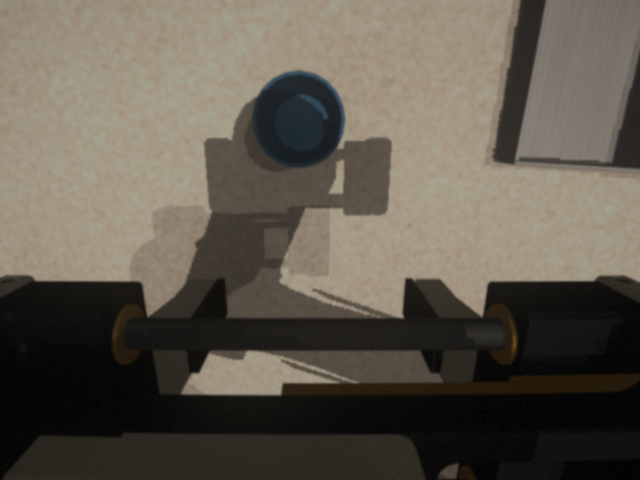

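```bash
python3 -m creep '[[87.6,0.5,-0.5,0,0,0,0],[87.6,0.5,-1,0,0,0,0],[87.6,0.5,-1,0,0,0,0],[87.6,0.5,-1,0,0,0,0],[87.6,0.5,-1,0,0,0,0],[87.6,0.5,-1,0,0,0,0],[87.6,0.5,-1,0,0,0,0],[87.6,0.5,-1,0,0,0,0]]';python3 -m creep '[[87.6,0,-1,0,0,0,0],[87.6,0,-1,0,0,0,0],[87.6,0,-1,0,0,0,0],[87.6,0,-1,0,0,0,0],[87.6,0,-1,0,0,0,0],[87.6,0,-1,0,0,0,0],[87.6,0,-1,0,0,0,0],[87.6,0,-1,0,0,0,0]]';python3 -m creep '[[87.6,0,-1,0,0,0,0],[87.6,-0.4,-1,0,0,0,0],[87.6,-0.4,-1,0,0,0,0],[87.6,-0.4,-1,0,0,0,0],[87.6,-0.4,-1,0,0,0,0],[87.6,-0.4,-1,0,0,0,0],[87.6,-0.4,-1,0,0,0,0],[87.6,-0.4,-1,0,0,0,0]]';python3 -m creep '[[87.6,0,-1,0,0,0,1.5],[87.6,0,-1,0,0,0,2],[87.6,0,-0.3,0,0,0,2],[87.6,0,0,0,0,0,0]]'; python3 m2.py w4 scraper:.107
```

```text
time_s: 10.55
tcp_pos: [0.4886, 0.2275, 0.2139]
eef_rot: [180.0, 0.0, -0.0]
contact_force: [0.5, 0.1, -1.1]
gripper_width: 0.0877
gripper_force: 0.0
time_s: 11.22
tcp_pos: [0.4879, 0.0274, 0.214]
eef_rot: [180.0, 0.0, -0.0]
contact_force: [-0.7, 0.1, 0.4]
gripper_width: 0.0874
gripper_force: 0.0
time_s: 11.88
tcp_pos: [0.4172, -0.1726, 0.2141]
eef_rot: [180.0, 0.0, -0.0]
contact_force: [-0.0, -0.3, -0.2]
gripper_width: 0.0875
gripper_force: 0.0
time_s: 12.22
tcp_pos: [0.4175, -0.2306, 0.2137]
eef_rot: [-180.0, 0.1, 5.4]
contact_force: [0.8, 0.3, -0.3]
gripper_width: 0.0879
gripper_force: 0.0
12.2667 [0.4174, -0.2297, 0.2137] [-179.9864, 0.0748, 5.3189] [0.4948, -0.2237, 0.3718] [163.4631, 0.0069, -84.5951]
scraper 0.78 [311.  63. 347. 206.] circ mm ((493.61187744140625, -234.86187744140625), 49.95100402832031) rect ((493.59454345703125, -234.56277465820312), (98.17603302001953, 25.237443923950195), 4.428045272827148)
```

View pics/w4.png

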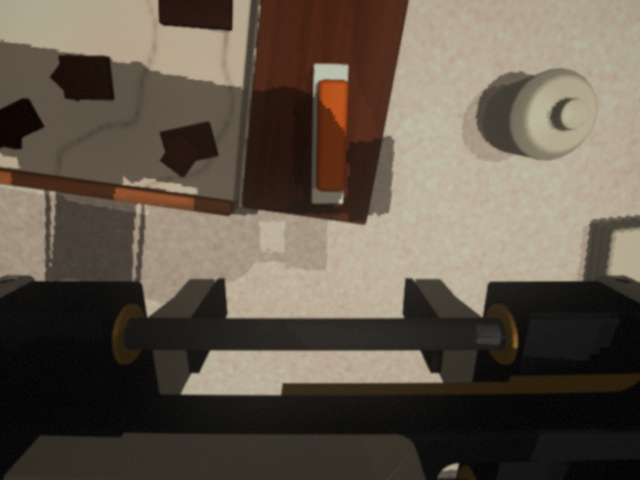

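Run:
```python
from h import *
c=capture("wrist");f=c["frame"]
hsv=cv2.cvtColor(f,cv2.COLOR_RGB2HSV);o=((hsv[...,0]<14)&(hsv[...,1]>200)&(hsv[...,2]>120)).astype(np.uint8)
o[:60]=0;o[215:]=0;o[:,:300]=0;o[:,360:]=0
k=max(cv2.findContours(o,0,1)[0],key=cv2.contourArea)[:,0].astype(float)
w=np.array([pix2w(c,q,.107)[:2] for q in k],np.float32)*1000
print(cv2.boundingRect(np.array(k,np.int32)),cv2.minAreaRect(w))
for n,u,v,z in (("ftl",313,64,.05),("ftr",349,64,.05),("fbl",313,204,.05),("c near rail-board",235,213,.062),("board edge a",250,60,.05),("board edge b",241,195,.05),("board cor",364,223,.02),("brd top r",410,0,.02)): print(n,np.round(pix2w(c,(u,v),z)*1000,1))
```

```text
(322, 81, 28, 58) ((512.6251220703125, -235.48611450195312), (38.5699577331543, 19.142566680908203), 5.643734931945801)
ftl [ 551.2 -215.6   50. ]
ftr [ 554.1 -245.7   50. ]
fbl [ 432.4 -226.6   50. ]
c near rail-board [ 420. -157.   62.]
board edge a [ 549.5 -162.8   50. ]
board edge b [ 434.7 -159.5   50. ]
board cor [ 411.7 -281.2   20. ]
brd top r [ 616.7 -295.4   20. ]
```

Run:
```python
from h import *
c0=capture("wrist")
c=dict(c0,origin=[.5958,.1281,.3845],rotation=[163.5288,-.0426,-90.1805])
for n,u,v,z in (("far tray c",364,72,.062),("far inner",362,88,.062),("near tray c",346,304,.062),("near inner",347,290,.062),("far rail r",640,90,.062),("chipA l",547,150,.054),("chipA r",614,150,.054),("B l",444,212,.054),("B r",498,212,.054),("Btop",470,195,.054),("Bbot",470,231,.054),("C l",373,260,.054),("C r",427,248,.054),("C bot",385,276,.054),("D l",527,266,.054),("D bot",540,281,.054),("D r",578,256,.054),("Atop",580,135,.054),("tray far l",219,70,.04),("tray near l",225,288,.04)): print(n,np.round(pix2w(c,(u,v),z)*1000,1)[:2])
```

```text
far tray c [646.8  85.8]
far inner [634.1  87.1]
near tray c [430.5  96.4]
near inner [446.   95.7]
far rail r [ 634.8 -157.6]
chipA l [582.5 -87.7]
chipA r [ 583.  -152.1]
B l [523.9   3.1]
B r [523.8 -49.7]
Btop [540.4 -20.2]
Bbot [504.8 -24.5]
C l [475.   69.7]
C r [487.4  16.4]
C bot [457.6  56.7]
D l [467.7 -87.9]
D bot [ 451.1 -104.5]
D r [ 478.2 -139.1]
Atop [ 596.2 -116.5]
tray far l [652.5 214. ]
tray near l [438.5 224.2]
```

```bash
python3 -m creep '[[87.6,0.6,-0.05,0,0,0,0],[87.6,0.8,-0.05,0,0,0,0],[87.6,0.8,-0.05,0,0,0,0],[87.6,0.8,-0.05,0,0,0,0],[87.6,0,0,-0.4,0,0,0],[87.6,0,0,-0.6,0,0,0],[87.6,0,0,-0.8,0,0,0],[87.6,0,0,-0.8,0,0,0]]'
```

```text
time_s: 13.08
tcp_pos: [0.4927, -0.2326, 0.1487]
eef_rot: [180.0, -0.0, 5.5]
contact_force: [-0.2, 0.2, 0.3]
gripper_width: 0.0873
gripper_force: 0.0
```

```bash
python3 -m creep '[[87.6,0,-0.08,-0.8,0,0,0],[87.6,0,0,-0.8,0,0,0],[87.6,0,0,-0.8,0,0,0],[87.6,0,0,-0.7,0,0,0],[87.6,0,0,-0.4,0,0,0],[87.6,0,0,0,0,0,0]]';python3 -m creep '[[10,0,0,0,0,0,0],[10,0,0,0,0,0,0],[10,0,0,0,0,0,0],[10,0,0,0,0,0,0],[10,0,0,0,0,0,0],[10,0,0,0,0,0,0]]' 45
```

```text
time_s: 13.58
tcp_pos: [0.491, -0.2347, 0.0597]
eef_rot: [-179.9, 0.2, 5.5]
contact_force: [-0.3, 0.3, 0.2]
gripper_width: 0.0875
gripper_force: 0.0
time_s: 14.08
tcp_pos: [0.4928, -0.2356, 0.0623]
eef_rot: [180.0, -0.1, 5.5]
contact_force: [-0.6, 0.2, -0.9]
gripper_width: 0.0534
gripper_force: 0.0
```

```bash
python3 -m creep '[[10,0,0,0,0,0,0],[10,0,0,0,0,0,0],[10,0,0,0,0,0,0],[10,0,0,0,0,0,0],[10,0,0,0,0,0,0],[10,0,0,0,0,0,0],[10,0,0,0,0,0,0],[10,0,0,0,0,0,0]]' 45
```

```text
time_s: 14.75
tcp_pos: [0.4925, -0.2356, 0.0617]
eef_rot: [-180.0, 0.0, 5.5]
contact_force: [0.4, -0.6, -0.6]
gripper_width: 0.0217
gripper_force: 44.9
```

```bash
python3 -m creep '[[10,0,0,0.3,0,0,0],[10,0,0,0.6,0,0,0],[10,0.3,0.2,0.7,0,0,-1],[10,0.6,0.4,0,0,0,-2],[10,0.6,0.5,0,0,0,-2],[10,0.6,0.5,0,0,0,-2],[10,0.53,0.57,0,0,0,-1],[10,0,0,0,0,0,0]]';python3 -m creep '[[10,0,0,0,0,0,0]]'; python3 m2.py w5 scraper:.088
```

```text
time_s: 15.42
tcp_pos: [0.5607, -0.1796, 0.1023]
eef_rot: [180.0, -0.1, -2.5]
contact_force: [0.1, -0.5, -1.3]
gripper_width: 0.0219
gripper_force: 44.9
time_s: 15.5
tcp_pos: [0.5586, -0.1806, 0.1019]
eef_rot: [-180.0, 0.0, -2.4]
contact_force: [-1.0, -0.7, -1.4]
gripper_width: 0.0218
gripper_force: 44.9
15.55 [0.558, -0.181, 0.1018] [-179.993, 0.0415, -2.4485] [0.636, -0.1842, 0.26] [163.5241, 0.0096, -92.4262]
scraper 0.65 [282. 166. 345. 383.] circ mm ((580.1024169921875, -183.41110229492188), 43.702659606933594) rect ((580.3580322265625, -181.7436981201172), (33.950504302978516, 83.19091033935547), 87.31539916992188)
```

View pics/w5.png

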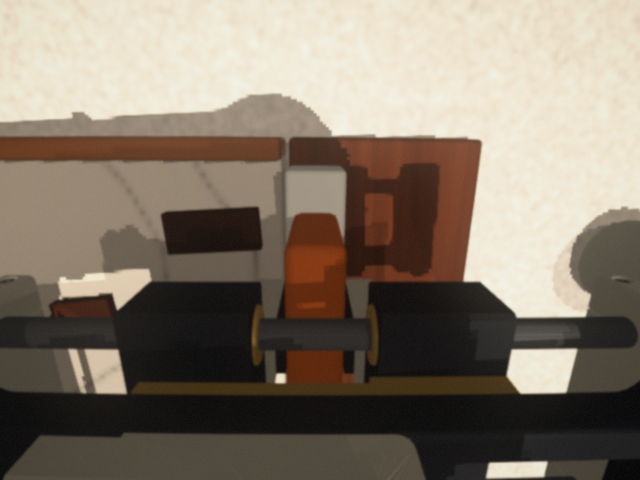

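Run:
```python
from h import *
c=capture("wrist")
for n,u,v,z in (("foot L",287,167,.0905),("foot R",346,167,.0905),("rail inner near",280,160,.062),("rail inner left",3,160,.062),("rail outer R",284,138,.062),("rail outer left",3,138,.062),("chipA r",263,247,.058),("chipA top",260,207,.058),("chipA l",163,212,.058),("slab end lo",286,162,.05),("slab end",277,280,.05)): print(n,np.round(pix2w(c,(u,v),z)*1000,1)[:2])
```

```text
foot L [ 620.8 -171.3]
foot R [ 619.6 -199.3]
rail inner near [ 622.4 -165.4]
rail inner left [630.2  -8.6]
rail outer R [ 634.  -168.4]
rail outer left [642.  -12.1]
chipA r [ 571.1 -151. ]
chipA top [ 595.7 -151.4]
chipA l [595.3 -93.8]
slab end lo [ 620.3 -167.6]
slab end [ 545.8 -156.8]
```

```bash
python3 -m creep '[[10,-0.16,0,-0.2,0,0,0],[10,0,0,-0.13,0,0,0],[10,0,0,0,0,0,-0.2],[10,0.01,0.3,0,0,0,0],[10,0.02,0.4,0,0,0,0],[10,0.02,0.5,0,0,0,0],[10,0.02,0.5,0,0,0,0],[10,0.02,0.5,0,0,0,0]]';python3 -m creep '[[10,0.02,0.5,0,0,0,0],[10,0.03,0.5,0,0,0,0],[10,0.02,0.5,0,0,0,0],[10,0.03,0.5,0,0,0,0],[10,0.02,0.5,0,0,0,0],[10,0.03,0.5,0,0,0,0],[10,0.02,0.5,0,0,0,0],[10,0.03,0.5,0,0,0,0]]'
```

```text
time_s: 16.32
tcp_pos: [0.5567, -0.1246, 0.0937]
eef_rot: [-180.0, -0.0, -2.7]
contact_force: [-0.2, -0.2, -1.5]
gripper_width: 0.022
gripper_force: 44.9
time_s: 16.98
tcp_pos: [0.5615, -0.0251, 0.0935]
eef_rot: [180.0, 0.0, -2.7]
contact_force: [-0.1, -0.5, -2.6]
gripper_width: 0.0218
gripper_force: 44.9
```

```bash
python3 -m creep '[[10,0.02,0.5,0,0,0,0],[10,0.03,0.5,0,0,0,0],[10,0.02,0.5,0,0,0,0],[10,0.03,0.5,0,0,0,0],[10,0.02,0.5,0,0,0,0],[10,0.03,0.5,0,0,0,0],[10,0.02,0.5,0,0,0,0],[10,0.03,0.5,0,0,0,0]]'; python3 -m creep '[[10,0.02,0.5,0,0,0,0],[10,0.02,0.5,0,0,0,0],[10,0.02,0.4,0,0,0,0],[10,0.02,0.4,0,0,0,0],[10,0,0,0,0,0,0],[10,0,0,0,0,0,0]]'
cat > m3.py <<'E'
from h import *
import sys
P=lambda x:np.round(np.array(x)*1000).tolist()
c=capture(sys.argv[1]); save(c,sys.argv[2])
for d in search_frame(c,"chip0"):
    b=d["bbox"];print("chip",round(d["conf"],2),np.round(b),*[(z,P(pix2w(c,[(b[0]+b[2])/2,(b[1]+b[3])/2],z)[:2])) for z in (.012,.058)])
E
python3 m3.py top t1; python3 m3.py wrist w6
```

```text
time_s: 17.65
tcp_pos: [0.5666, 0.075, 0.0935]
eef_rot: [-180.0, 0.0, -2.7]
contact_force: [0.3, 0.7, -2.5]
gripper_width: 0.0221
gripper_force: 44.9
time_s: 18.15
tcp_pos: [0.5685, 0.1193, 0.0935]
eef_rot: [180.0, 0.0, -2.7]
contact_force: [-0.3, 0.4, -1.5]
gripper_width: 0.0218
gripper_force: 44.9
chip 0.72 [367. 305. 394. 326.] (0.012, [469.0, -119.0]) (0.058, [468.0, -114.0])
chip 0.66 [291. 300. 316. 322.] (0.012, [480.0, 47.0]) (0.058, [479.0, 46.0])
chip 0.47 [274. 285. 282. 295.] (0.012, [525.0, 102.0]) (0.058, [522.0, 98.0])
chip 0.86 [345. 197. 360. 246.] (0.012, [586.0, 90.0]) (0.058, [597.0, 95.0])
```

View pics/t1.png

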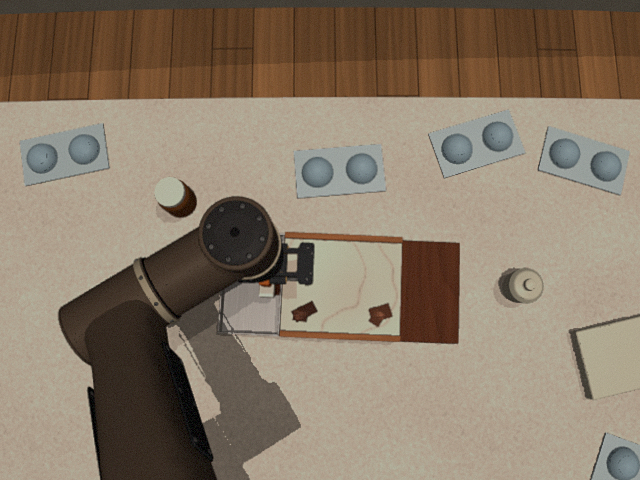

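```bash
python3 -m creep '[[10,0,0,0.5,0,0,0],[10,0,-0.3,0.5,0,0,0],[10,-0.2,-0.7,0,0,0,0],[10,-0.25,-1,0,0,0,0],[10,-0.25,-1,0,0,0,0],[10,-0.25,-1,0,0,0,0],[10,-0.25,-1,0,0,0,0],[10,-0.25,-1,0,0,0,0]]';python3 -m creep '[[10,-0.25,-1,0,0,0,0],[10,-0.25,-1,0,0,0,0],[10,-0.25,-1,0,0,0,0],[10,-0.25,-1,0,0,0,0],[10,-0.25,-1,0,0,0,0],[10,-0.25,-0.6,0,0,0,0],[10,-0.1,-0.28,0,0,0,0],[10,0,0,0,0,0,0]]'; python3 -m creep '[[10,0,0,-0.3,0,0,0],[10,0,0,0,0,0,0]]'; python3 m3.py wrist w7
```

```text
time_s: 19.02
tcp_pos: [0.531, -0.0334, 0.1183]
eef_rot: [-180.0, 0.0, -2.7]
contact_force: [-0.1, -0.8, -1.0]
gripper_width: 0.0218
gripper_force: 44.9
time_s: 19.68
tcp_pos: [0.4908, -0.1801, 0.1183]
eef_rot: [-180.0, 0.0, -2.9]
contact_force: [-0.1, 0.3, -1.4]
gripper_width: 0.0217
gripper_force: 44.9
time_s: 19.85
tcp_pos: [0.4916, -0.178, 0.1097]
eef_rot: [-180.0, 0.1, -2.7]
contact_force: [-0.4, -0.8, -2.2]
gripper_width: 0.0215
gripper_force: 44.9
chip 0.79 [  3. 254.  24. 278.] (0.012, [482.0, 62.0]) (0.058, [498.0, 18.0])
chip 0.73 [183. 254. 260. 282.] (0.012, [472.0, -104.0]) (0.058, [490.0, -118.0])
```

View pics/w7.png

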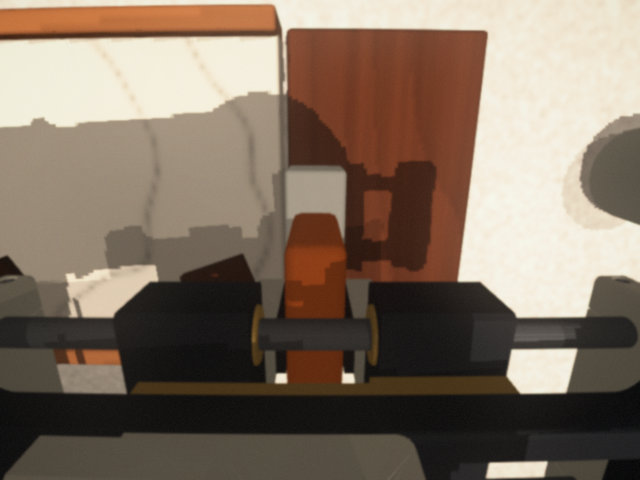

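```bash
python3 -m creep '[[10,0,0,-0.4,0,0,0],[10,0,0,-0.3,0,0,0],[10,0,0,0,0,0,0],[10,0.01,0.3,0,0,0,0],[10,0.02,0.4,0,0,0,0],[10,0.02,0.5,0,0,0,0],[10,0.02,0.5,0,0,0,0],[10,0.02,0.5,0,0,0,0]]';python3 -m creep '[[10,0.02,0.5,0,0,0,0],[10,0.03,0.5,0,0,0,0],[10,0.02,0.5,0,0,0,0],[10,0.03,0.5,0,0,0,0],[10,0.02,0.5,0,0,0,0],[10,0.03,0.5,0,0,0,0],[10,0.02,0.5,0,0,0,0],[10,0.03,0.5,0,0,0,0]]'
```

```text
time_s: 20.62
tcp_pos: [0.4948, -0.122, 0.0939]
eef_rot: [-180.0, -0.0, -2.7]
contact_force: [-0.1, 0.3, -1.5]
gripper_width: 0.0214
gripper_force: 44.9
time_s: 21.28
tcp_pos: [0.4996, -0.0218, 0.094]
eef_rot: [-180.0, -0.0, -2.7]
contact_force: [-0.3, -0.1, -2.1]
gripper_width: 0.0221
gripper_force: 44.9
```

```bash
python3 -m creep '[[10,0.02,0.5,0,0,0,0],[10,0.03,0.5,0,0,0,0],[10,0.02,0.5,0,0,0,0],[10,0.03,0.5,0,0,0,0],[10,0.02,0.5,0,0,0,0],[10,0.03,0.5,0,0,0,0],[10,0.02,0.5,0,0,0,0],[10,0.03,0.5,0,0,0,0]]'; python3 -m creep '[[10,0.02,0.5,0,0,0,0],[10,0.02,0.5,0,0,0,0],[10,0.02,0.5,0,0,0,0],[10,0.02,0.4,0,0,0,0],[10,0,0,0,0,0,0],[10,0,0,0,0,0,0]]'; python3 m3.py top t2; python3 m3.py scene s2
```

```text
time_s: 21.95
tcp_pos: [0.5045, 0.078, 0.0935]
eef_rot: [180.0, 0.0, -2.7]
contact_force: [0.3, -1.0, -1.9]
gripper_width: 0.0219
gripper_force: 44.9
time_s: 22.45
tcp_pos: [0.5065, 0.1248, 0.0934]
eef_rot: [180.0, 0.0, -2.6]
contact_force: [-0.2, 0.6, -1.5]
gripper_width: 0.0219
gripper_force: 44.9
chip 0.67 [262. 249. 283. 264.] (0.012, [599.0, 115.0]) (0.058, [594.0, 111.0])
chip 0.75 [366. 248. 382. 275.] (0.012, [583.0, 111.0]) (0.058, [604.0, 129.0])
chip 0.52 [402. 239. 414. 250.] (0.012, [474.0, 135.0]) (0.058, [498.0, 152.0])
```

```bash
python3 -m creep '[[10,0,0,0.5,0,0,0],[10,0,-0.3,0.5,0,0,0],[10,0,-0.7,0,0,0,0],[10,0,-1,0,0,0,0],[10,0,-1,0,0,0,0],[10,0,-1,0,0,0,0],[10,0,-1,0,0,0,0],[10,0,-1,0,0,0,0]]';python3 -m creep '[[10,0,-1,0,0,0,0],[10,0,-1,0,0,0,0],[10,0,-1,0,0,0,0],[10,0,-1,0,0,0,0],[10,0,-1,0,0,0,0],[10,0,-1,0,0,0,0],[10,0,-1,0,0,0,0],[10,0,-0.7,0,0,0,0]]'; python3 -m creep '[[10,-0.1,-0.37,0,0,0,0],[10,0,0,0,0,0,0]]'; python3 m3.py top t3;  python3 m3.py scene s3; python3 -c "
import cv2,numpy as np
a=cv2.imread('pics/t3.png')[210:360,80:480];b=cv2.imread('pics/s3.png')[130:330,250:520]
a=cv2.resize(a,(800,300),interpolation=2);b=cv2.resize(b,(405,300),interpolation=2)
o=np.zeros((600,800,3),np.uint8);o[:300]=a;o[300:,:405]=b;cv2.imwrite('pics/t3c.png',o)"
```

```text
time_s: 23.32
tcp_pos: [0.5062, -0.0274, 0.1187]
eef_rot: [-180.0, -0.0, -2.7]
contact_force: [-0.1, -0.7, -2.7]
gripper_width: 0.0219
gripper_force: 44.9
time_s: 23.98
tcp_pos: [0.506, -0.2206, 0.1186]
eef_rot: [180.0, 0.0, -2.8]
contact_force: [0.7, -0.9, -1.8]
gripper_width: 0.0219
gripper_force: 44.9
time_s: 24.15
tcp_pos: [0.5031, -0.2294, 0.1183]
eef_rot: [180.0, 0.0, -2.9]
contact_force: [0.2, 0.7, -1.9]
gripper_width: 0.0217
gripper_force: 44.9
chip 0.8 [263. 251. 285. 262.] (0.012, [598.0, 112.0]) (0.058, [593.0, 108.0])
chip 0.72 [261. 298. 281. 318.] (0.012, [487.0, 117.0]) (0.058, [486.0, 113.0])
chip 0.59 [258. 299. 267. 326.] (0.012, [477.0, 135.0]) (0.058, [476.0, 130.0])
chip 0.46 [268. 277. 280. 293.] (0.012, [536.0, 110.0]) (0.058, [533.0, 106.0])
chip 0.73 [367. 248. 379. 274.] (0.012, [584.0, 107.0]) (0.058, [605.0, 125.0])
chip 0.53 [381. 240. 395. 259.] (0.012, [528.0, 109.0]) (0.058, [551.0, 127.0])
chip 0.52 [401. 238. 416. 253.] (0.012, [475.0, 138.0]) (0.058, [499.0, 155.0])
chip 0.48 [394. 232. 406. 251.] (0.012, [484.0, 112.0]) (0.058, [508.0, 130.0])
```

View pics/t3c.png

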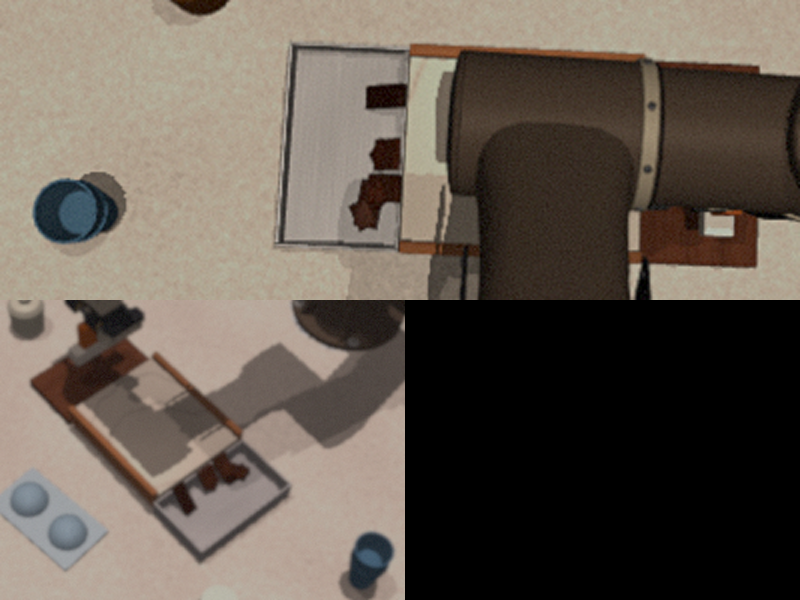

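```bash
python3 -m creep '[[10,0,0,-0.6,0,0,0],[10,0,0,-0.7,0,0,0],[10,0,0,-0.5,0,0,0],[10,0,0,-0.25,0,0,0],[10,0,0,-0.15,0,0,0],[10,0,0,-0.05,0,0,0],[10,0,0,0,0,0,0]]';python3 -m creep '[[50,0,0,0,0,0,0],[50,0,0,0,0,0,0],[50,0,0,0,0,0,0],[50,0,0,0,0,0,0],[50,0,0,0,0,0,0],[50,0,0,0,0,0,0],[50,0,0,0,0,0,0]]';python3 -m creep '[[50,0,0,0.3,0,0,0],[50,0,0,0.8,0,0,0],[50,0,0,1,0,0,0],[50,0,0,1,0,0,0],[50,0,0,1,0,0,0],[50,-0.8,0,0.5,0,0,0],[50,-1,0,0,0,0,0],[50,-1,0,0,0,0,0]]';python3 -m creep '[[50,-0.7,0,0,0,0,0],[50,0,0,0,0,0,0]]'; python3 m2.py w8 scraper:.107; python3 m3.py top t4;python3 -c "
import cv2,numpy as np
a=cv2.imread('pics/w8.png');b=cv2.imread('pics/t4.png')[210:360,80:480]
o=np.zeros((600,800,3),np.uint8);o[:300]=cv2.resize(b,(800,300));o[300:,:400]=cv2.resize(a,(400,300));cv2.imwrite('pics/w8c.png',o)"
```

```text
time_s: 24.93
tcp_pos: [0.5045, -0.2273, 0.0626]
eef_rot: [180.0, -0.0, -2.7]
contact_force: [0.5, -0.3, -1.7]
gripper_width: 0.0217
gripper_force: 44.9
time_s: 25.52
tcp_pos: [0.5041, -0.2276, 0.0624]
eef_rot: [180.0, -0.0, -2.7]
contact_force: [-0.1, 0.0, -0.4]
gripper_width: 0.0496
gripper_force: 0.0
time_s: 26.18
tcp_pos: [0.434, -0.2276, 0.1787]
eef_rot: [180.0, -0.1, -2.7]
contact_force: [-0.4, 0.2, 0.3]
gripper_width: 0.0502
gripper_force: 0.0
time_s: 26.35
tcp_pos: [0.4134, -0.2274, 0.1781]
eef_rot: [-180.0, -0.0, -2.8]
contact_force: [-0.8, 0.3, 0.2]
gripper_width: 0.0504
gripper_force: 0.0
26.4 [0.4153, -0.2276, 0.1783] [-179.9993, -0.0782, -2.723] [0.4907, -0.2315, 0.3363] [163.5608, 0.0381, -92.7616]
scraper 0.7 [288.  30. 330. 191.] circ mm ((502.4645690917969, -228.9370880126953), 48.66508865356445) rect ((502.40069580078125, -228.3979034423828), (24.004650115966797, 95.50238800048828), 86.74436950683594)
chip 0.71 [256. 300. 268. 326.] (0.012, [476.0, 136.0]) (0.058, [475.0, 132.0])
chip 0.55 [261. 300. 280. 315.] (0.012, [487.0, 118.0]) (0.058, [486.0, 114.0])
chip 0.52 [421. 268. 447. 309.] (0.012, [526.0, -238.0]) (0.058, [523.0, -229.0])
chip 0.5 [265. 249. 284. 262.] (0.012, [601.0, 110.0]) (0.058, [595.0, 106.0])
chip 0.48 [265. 281. 282. 295.] (0.012, [530.0, 111.0]) (0.058, [527.0, 108.0])
```

View pics/w8c.png

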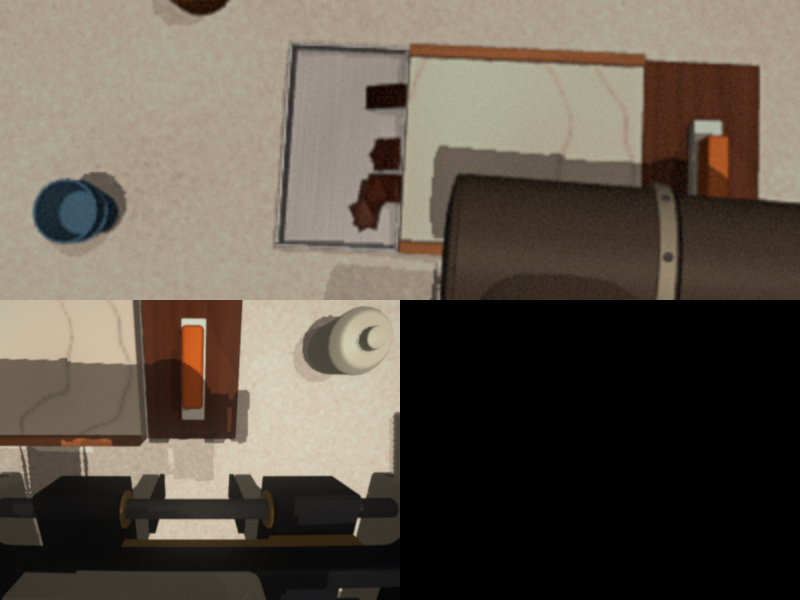

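The picture shows the scraper upright on its board at (193,369), the slab empty, all four offcuts in the tray around (365–386, 97–212), the cups nested at (75,211), and the arm clear of everything.

```bash
python3 -c "
from plant import close_job; print(close_job())"
```

```text
the job is handed in; nothing more can be done
None
```

I handed the job in at about 26 s of the 72 s. In the last pictures the blue cup is nested in its match, all four offcuts are in the tray and the scraper stands upright on its board; `close_job()` gave no verdict. At least one offcut leans against the tray wall, but I worked out its centre at about 20–27 mm up, under the 45 mm limit.

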